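# Put the line strainer on bypass

### The arm

A 6-joint arm with a two-finger parallel gripper is mounted at the origin on the work surface. World frame = base frame: x ahead of the robot, y to its left, z up, the work surface at z = 0. Lengths are in m, angles in rad, forces in N, time in s.
With the tool pointing down it reaches from about 0.35 to 0.725 m from the base axis. Payload 4.3 kg.
Tool frame: the origin (TCP) lies between the finger pads; the fingertips stand 17 mm ahead of it and the grasp point (between the pads) lies 2 mm behind it; y points along the fingers, z is the direction in which the jaws open and shut, and the axes are right-handed (so a half turn about y gives the same grasp; the last joint's range is limited). The gripper opens to 85 mm and grips with 20 to 120 N. Pads are 22 mm wide; open, the fingers measure 114 mm over their backs; the gripper's body (76 mm by 85 mm) begins 54 mm behind the grasp point. The pads swing forward as they close: fully open they stand 13 mm farther back than shut.
Start: joints at [-1.33, 0.377, 0.081, 1.274, 0, 1.46], TCP at [0.198, -0.54, 0.248] pointing down, gripper open.
Joint ranges: [-2.72, 2.72], [-0.84, 1.66], [-1.02, 1.22], [-1.77, 2.12], [-1.37, 1.28], [-3.14, 3.14]. Speed limits (rad/s): [2.57, 2.57, 3.14, 3.14, 3.14, 3.14].

### API

Orientations are given as a unit quaternion [w, x, y, z].
In Python, from rig import status, optics, workorder gives the robot as it stands.
- The arm moves only by the tool drive_tool, never from a script. Its argument "deltas" is text: rows parted by semicolons, each of 7 numbers parted by spaces: the finger opening in cm, from 0 to 8.54, then the shift along the tool's x, y, z in cm, then the turn, a rotation vector about the tool's x, y, z in units of 5 degrees (1.0 is 5 degrees). In form: jaw tx ty tz wx wy wz; .... A call has 1 to 5 rows; each row shifts and turns the commanded pose from where the row before left it, along the tool's axes as they then stand; what a row does not reach is not made up. A row lasts 1/10 s, in which the tool goes at most 50 mm and 8.59 degrees, less where a joint would pass 70% of its speed; a pose out of reach is approached as far as the arm can. A call is refused whole if a number of a shift passes 5 or a number of a turn 1, either way. A call with a gripper value outside its range is refused whole. The fingers move at their own pace and stop on an object; the grip force is fixed at half the most. Time passes only in rows, so rows that do not move let the fingers close. It gives the time, the measured TCP pose, the force and the opening at its end, in the units of the state.
- status.sense(): the state, without advancing time (a new reading comes with each control period).
- optics.camera(name): name is "scene" or "top" or "wrist"; returns the picture (480x640x3 uint8, blue, green, red); there is no depth.
- optics.camera_params(name): a dict with "intrinsics" (3x3 intrinsics, pixels), "extrinsics" (4x4, takes a point from camera to world coordinates). Camera axes: x right, y down, z forward; pixel columns grow to the right and rows downward; lengths in m; the calibration is good to about 2 mm. A picture is of the moment at which its call begins: read the wrist's pose just before it. camera_params takes no time and is no camera call; for the wrist camera it gives the pose at the moment of the call.
- workorder.job_done(): hands the job in, once; it reports no verdict.
The state is a dict: "time_s": time; "joint_positions": joint angles; "dq": joint speeds; "joint_torque": joint torques, N m; "tcp_pos": TCP position; "eef_rot": TCP orientation; "wrist_force": force on the tool from outside, world axes, zero at the start; "moment": the same for the moment, N m; "grip_width": finger opening in m.
Only numpy, scipy, OpenCV 4.12 (cv2) and the standard library are available. Lean on these libraries where they do the work, as an engineer would, in place of code of your own. Each camera call takes 0.05 s, during which the arm holds its last target.

### The job

The strainer in the middle of this piping rig has to be cleaned without interrupting the flow. Using a fingertip only, gently push the bypass valve's lever round until it is fully open, in line with its pipe; only then push the levers of the two valves either side of the strainer, in either order, until both are fully closed, square across the pipe. Do not pinch or force the levers, do not drag or lift the rig, and leave the loose things on and around it where they are.

Things in the scene. Friction and masses are not known exactly. Their poses are not given: they have to be found in the camera images.
- rig: Pipe practice rig, about 6.5 kg: plywood board 320 x 560 x 18 mm lying loose on the bench, with two green pipe lines along its y axis, joined at both ends. Main line at x = -30 mm (nearer the robot), bypass line at x = +90 mm. Pipe axes 63 mm above the bench. Origin: middle of the board's underside; x away from the robot, y to its left; turned by up to 14 degrees.
- strainer (a point): Brass Y strainer in the main line, between the inlet valve (120 mm to the rig's +y) and the outlet valve (120 mm to its -y); its capped leg slants toward the robot. Point on the pipe axis. Pipes, fittings and strainer rise to 84 mm above the bench, valve stems to 99 mm; identical brass valves.
- gauge (a point): Pressure gauge standing on the main line near its left end, 50 mm dial; point at the dial's centre, 125 mm above the bench (its top is at 150 mm).
- inlet (a joint): Angle of the inlet lever (rad) between hard stops: 0 = fully open, along its pipe, pointing to the rig's -y; 1.571 = fully closed, square across it, pointing to the rig's -x (to the robot). Closes clockwise seen from above. Stiff: 0.4 N m, some 5 N on the grip; stays where it is left. The valve at the left of the strainer; starts open or nearly so.
- inlet_stem (a point): Point on the vertical turning axis of the inlet lever, at the height of the middle of its black grip (about 115 mm above the bench, 97 mm above the board).
- inlet_handle (a point): The 58 x 22 x 13 mm black grip of the inlet lever; point at the middle of the grip's thickness, 75 mm out from the stem's axis (the grip runs from 42 to 100 mm out and is 11 mm to either side of the lever's centre line). It turns level about the stem.
- outlet (a joint): Angle of the outlet lever (rad) between hard stops: 0 = fully open, along its pipe, pointing to the rig's -y; 1.571 = fully closed, square across it, pointing to the rig's -x (to the robot). Closes clockwise seen from above. Stiff: 0.4 N m, some 5 N on the grip; stays where it is left. The valve at the right of the strainer; starts open or nearly so.
- outlet_stem (a point): Point on the vertical turning axis of the outlet lever, at the height of the middle of its black grip (about 115 mm above the bench, 97 mm above the board).
- outlet_handle (a point): The 58 x 22 x 13 mm black grip of the outlet lever; point at the middle of the grip's thickness, 75 mm out from the stem's axis (the grip runs from 42 to 100 mm out and is 11 mm to either side of the lever's centre line). It turns level about the stem.
- bypass (a joint): Angle of the bypass lever (rad) between hard stops: 0 = fully open, along its pipe, pointing to the rig's -y; 1.571 = fully closed, square across it, pointing to the rig's -x (to the robot). Closes clockwise seen from above. Stiff: 0.4 N m, some 5 N on the grip; stays where it is left. The single valve on the far line; starts closed or nearly so.
- bypass_stem (a point): Point on the vertical turning axis of the bypass lever, at the height of the middle of its black grip (about 115 mm above the bench, 97 mm above the board).
- bypass_handle (a point): The 58 x 22 x 13 mm black grip of the bypass lever; point at the middle of the grip's thickness, 75 mm out from the stem's axis (the grip runs from 42 to 100 mm out and is 11 mm to either side of the lever's centre line). It turns level about the stem.
- loose_tee: Loose green pipe tee, 66 x 54 x 36 mm, lying on the rig's board between the two pipe lines; origin on its underside. Bystander.
- coupling: Loose green pipe coupling, a ring of 38 mm diameter and 40 mm height standing on the rig's board between the two pipe lines; origin at the middle of its underside. Bystander.
- tape_reel: Reel of white thread-sealing tape, 54 mm diameter, 15 mm high, lying on the near left corner of the rig's board; origin at the middle of its underside. Bystander.
- elbow: Loose green pipe elbow, about 54 x 54 x 36 mm, on the bench beside the rig; origin under its corner. Bystander.
- compound_tin: Tin of jointing compound, 72 mm diameter, 85 mm high, upright on the bench beside the rig; origin at the middle of its underside. Bystander.
- tape_measure: Yellow and black tape measure, 68 x 40 x 64 mm, on the bench beside the rig; origin at the middle of its underside. Bystander.
- spanner: Steel spanner 200 mm long lying on the bench beside the rig. Bystander.

How it is judged:
On the way, in this order (a step that is already met when the one before it is completed fails the run):
1. the bypass valve is fully open while both strainer valves are still open (value of joint bypass below 0.15 rad and value of joint each of inlet, outlet below 0.6 rad), for 0.2 s.
2. both strainer valves are fully closed, the bypass still open (value of joint bypass below 0.15 rad and value of joint each of inlet, outlet above 1.42 rad), for 0.2 s.
At the end, for the whole second after the job is handed in: Bypass lever within 0.15 rad (8.6 degrees) of fully open, inlet and outlet levers within 0.15 rad of fully closed, all at rest; the rig within 20 mm and every loose thing within 30 mm of where it was (all of step 2 and velocity of joint inlet between -0.05 and 0.05 rad/s and velocity of joint outlet between -0.05 and 0.05 rad/s and velocity of joint bypass between -0.05 and 0.05 rad/s and distance of rig from where it was at the start of the episode below 0.02 m and distance of each of loose_tee, coupling, tape_reel, elbow, compound_tin, tape_measure, spanner from where it was at the start of the episode below 0.03 m); the robot touches nothing.
It fails at once if a strainer valve is turned towards closed (past 0.6 rad) while the bypass is not open: the flow is interrupted (value of joint any of inlet, outlet above 0.6 rad and value of joint bypass above 0.2 rad).
It fails at once if a lever is pinched or forced: more than 40 N between the fingers and a lever (contact force between the fingers and inlet above 40 N or contact force between the fingers and outlet above 40 N or contact force between the fingers and bypass above 40 N).
It fails at once if a lever is pushed with the arm or the gripper's body instead of the fingers (contact force between the arm and inlet above 3 N or contact force between the arm and outlet above 3 N or contact force between the arm and bypass above 3 N).
It fails at once if the rig is dragged or lifted more than 20 mm, or tipped (distance of rig from where it was at the start of the episode above 0.02 m or angle between rig's own z axis and vertical above 0.06 rad).
It fails at once if a loose bystander is moved or lifted more than 30 mm (distance of any of loose_tee, coupling, tape_reel, elbow, compound_tin, tape_measure, spanner from where it was at the start of the episode above 0.03 m).
It also fails if it takes over 54 s, if anything falls off the work surface, if the arm or the gripper's body presses on something with over 40 N, if the wrist force passes 120 N, or if a joint passes its speed limit or range.

## Working session

There is one attempt and no reset: what is moved stays moved. The work goes in short steps, Python scripts to look and compute and a tool call to move; the robot and the scene stay as the last step left them, time stands still between calls to the robot, and variables do not carry over. Pictures are saved under pics/ and viewed, and the job is handed in when it is done.

Besides the shell and the picture viewer there is one more tool, called after "Emit:" as a command line: name --argument value ..., lists and objects as JSON in quotes. drive_tool: Moves the arm, as the interface text tells. Its arguments: {"type":"object","properties":{"deltas":{"type":"string"}},"required":["deltas"]}

```bash
mkdir -p pics; python3 - <<'E'
from rig import status, optics
import cv2
print(status.sense())
for n in ("top","scene"):
    im=optics.camera(n); cv2.imwrite(f"pics/{n}0.png",im); p=optics.camera_params(n); print(n,p)
E
```

```text
{'time_s': 0.0, 'joint_positions': array([-1.33035185e+00,  3.78065209e-01,  7.96051894e-02,  1.27441771e+00,
       -2.19395816e-05,  1.46050669e+00]), 'dq': array([-0.00031106,  0.00131222,  0.00030052,  0.00071451,  0.00064321,
        0.00023495]), 'joint_torque': array([ 7.17470666e-04, -4.63610065e+01,  2.69871140e+01,  2.07936857e-02,
       -1.09935959e-04, -5.35036250e-06]), 'tcp_pos': array([ 0.19741451, -0.53936687,  0.24735162]), 'eef_rot': array([ 0.12331297, -0.12342416,  0.69699502, -0.69552737]), 'wrist_force': array([-0.07002206, -0.47528192, -0.86043023]), 'moment': array([-0.04163711, -0.02454339, -0.0485277 ]), 'grip_width': 0.08499449325957587}
top {'intrinsics': array([[516.98271557,   0.        , 315.84819634],
       [  0.        , 516.98271557, 239.03548364],
       [  0.        ,   0.        ,   1.        ]]), 'extrinsics': array([[ 0.015047  , -0.99363192,  0.11166557,  0.38198722],
       [-0.99976738, -0.01322522,  0.01703751, -0.00822978],
       [-0.01545222, -0.11189596, -0.99359978,  1.59504927],
       [ 0.        ,  0.        ,  0.        ,  1.        ]])}
scene {'intrinsics': array([[525.44299172,   0.        , 320.78585301],
       [  0.        , 525.44299172, 239.93805267],
       [  0.        ,   0.        ,   1.        ]]), 'extrinsics': array([[-0.05833127,  0.78586803, -0.61563699,  1.32584293],
       [ 0.99812241,  0.03436842, -0.05069986,  0.07750026],
       [-0.01868493, -0.61743847, -0.78639724,  1.101021  ],
       [ 0.        ,  0.        ,  0.        ,  1.        ]])}
```

View pics/top0.png

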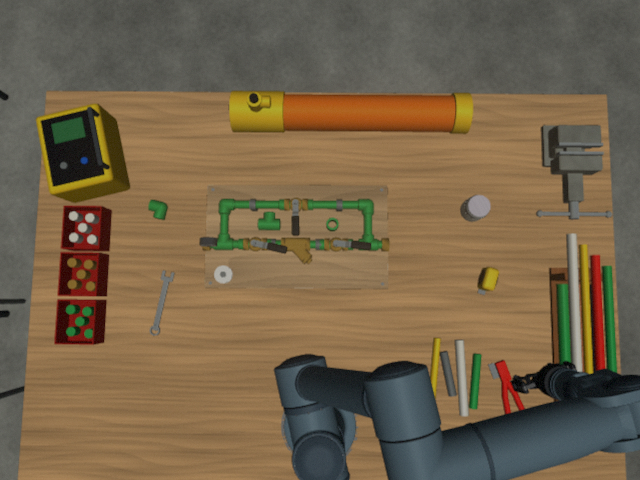

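View pics/scene0.png

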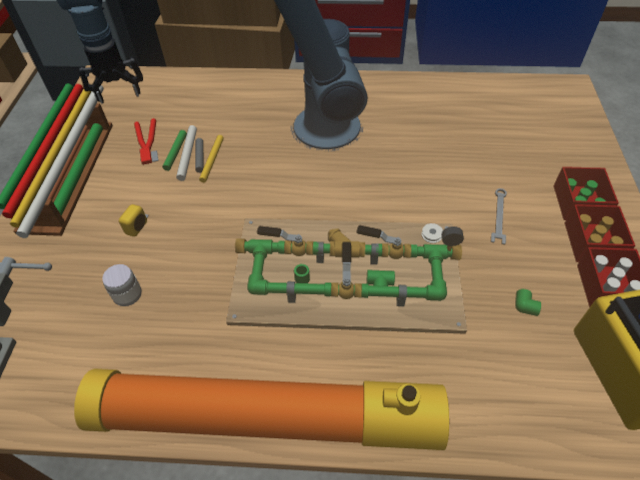

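```bash
python3 - <<'E'
import cv2
im=cv2.imread("pics/top0.png")
c=im[130:330,150:470]; cv2.imwrite("pics/top0c.png",cv2.resize(c,None,fx=2.5,fy=2.5,interpolation=cv2.INTER_CUBIC))
E
```

```text
(no output)
```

View pics/top0c.png

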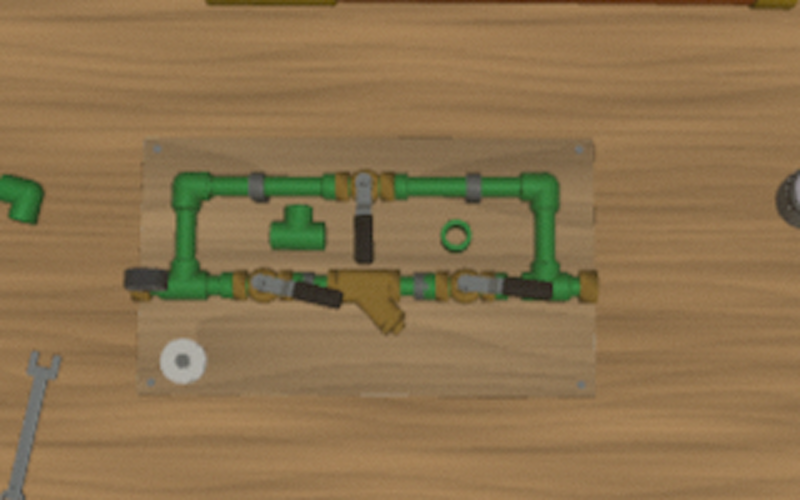

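```bash
cat > h.py <<'E'
import numpy as np
from rig import optics
def px2w(n,uv,z,P=None):
    p=P or optics.camera_params(n);K=p["intrinsics"];T=p["extrinsics"]
    d=T[:3,:3]@np.linalg.inv(K)@np.array([uv[0],uv[1],1.]); o=T[:3,3]
    return o+d*(z-o[2])/d[2]
def w2px(n,X,P=None):
    p=P or optics.camera_params(n);K=p["intrinsics"];T=p["extrinsics"]
    c=T[:3,:3].T@(np.array(X)-T[:3,3]); q=K@c; return q[:2]/q[2]
E
python3 - <<'E'
from h import *
from scipy.optimize import least_squares
c=lambda u,v:(150+(u+.5)/2.5-.5,130+(v+.5)/2.5-.5)
cor=[(145,138,.16,.28),(593,140,.16,-.28),(595,396,-.16,-.28),(138,396,-.16,.28)]
W=[px2w("top",c(u,v),.018)[:2] for u,v,_,_ in cor]; print(np.round(W,4))
def f(p):
    R=np.array([[np.cos(p[2]),-np.sin(p[2])],[np.sin(p[2]),np.cos(p[2])]])
    return np.concatenate([R@np.array(q[2:])+p[:2]-w for q,w in zip(cor,W)])
r=least_squares(f,[.5,0,0]);print(r.x,np.round(r.fun,4))
for n,u,v,z in [("byp stem",363,183,.1),("byp grip",364,239,.1215),("in stem",261,283,.1),("in grip",318,294,.1215),("out stem",464,283,.1),("out grip",527,288,.1215),("byp tip",364,262,.1215),("in tip",342,299,.1215),("out tip",552,290,.1215),("tee",298,233,.05),("coup",456,236,.058)]:
    print(n,np.round(px2w("top",c(u,v),z),4))
p=r.x;R=np.array([[np.cos(p[2]),-np.sin(p[2])],[np.sin(p[2]),np.cos(p[2])]])
for n,a in [("bstem",(.09,0)),("instem",(-.03,.12)),("outstem",(-.03,-.12)),("gauge",(-.03,.24))]:print(n,np.round(R@np.array(a)+p[:2],4))
E
```

```text
[[ 0.7245  0.3585]
 [ 0.7285 -0.1989]
 [ 0.4125 -0.2012]
 [ 0.4043  0.3547]]
[0.5674392  0.07825458 0.01061302] [-0.0001  0.0015  0.0019 -0.0011 -0.0021 -0.0022  0.0002  0.0018]
byp stem [0.6559 0.0805 0.1   ]
byp grip [0.5866 0.0768 0.1215]
in stem [0.5363 0.1971 0.1   ]
in grip [0.5223 0.1283 0.1215]
out stem [ 0.5395 -0.0393  0.1   ]
out grip [ 0.5324 -0.111   0.1215]
byp tip [0.5599 0.0763 0.1215]
in tip [0.5169 0.1007 0.1215]
out tip [ 0.5305 -0.1395  0.1215]
tee [0.6028 0.1609 0.05  ]
coup [ 0.6005 -0.03    0.058 ]
bstem [0.6574 0.0792]
instem [0.5362 0.1979]
outstem [ 0.5387 -0.0421]
gauge [0.5349 0.3179]
```

```bash
cat >> h.py <<'E'
from rig import status
from scipy.spatial.transform import Rotation as Ro
def st():
    s=status.sense(); q=s["eef_rot"]; R=Ro.from_quat([q[1],q[2],q[3],q[0]]).as_matrix()
    return s,R
def to(X):
    s,R=st(); print("t",s["time_s"],"tcp",np.round(s["tcp_pos"],4),"F",np.round(s["wrist_force"],1)); print("delta cm tool:",np.round(100*R.T@(np.array(X)-s["tcp_pos"]),2))
E
python3 - <<'E'
from h import *
s,R=st();print(R.round(3), np.degrees(np.arctan2(R[1,2],R[0,2])))
to([.59,.12,.2])
E
```

```text
[[-0.939 -0.     0.344]
 [-0.344  0.002 -0.939]
 [-0.    -1.    -0.002]] -69.90173630916979
t 0.1 tcp [ 0.1975 -0.5394  0.2475] F [ 0.2  0.6 -0.5]
delta cm tool: [-59.52   4.85 -48.43]
```

Emit:
drive_tool --deltas "0 0 0 0 0 -1 0; 0 0 0 0 0 -1 0; 0 0 0 0 0 -1 0; 0 0 0 0 0 -1 0; 0 0 0 0 0 -1 0"

```text
time_s: 0.6
tcp_pos: [0.1975, -0.5396, 0.2477]
eef_rot: [0.272, -0.272, 0.653, -0.652]
wrist_force: [-0.1, 0.3, -0.7]
grip_width: 0.0123
```

Emit:
drive_tool --deltas "0 0 0 0 0 -1 0; 0 0 0 0 0 -1 0; 0 0 0 0 0 -1 0; 0 0 0 0 0 -1 0; 0 0 0 0 0 -1 0"

```text
time_s: 1.1
tcp_pos: [0.1975, -0.5396, 0.2477]
eef_rot: [0.407, -0.407, 0.579, -0.578]
wrist_force: [-0.3, -0.3, 0.5]
grip_width: -0.0001
```

Emit:
drive_tool --deltas "0 0 0 0 0 -1 0; 0 0 0 0 0 -1 0; 0 0 0 0 0 -1 0; 0 0 0 0 0 -1 0; 0 0 0 0 0 0 0"

```text
time_s: 1.6
tcp_pos: [0.1975, -0.5397, 0.2478]
eef_rot: [0.501, -0.5, 0.5, -0.499]
wrist_force: [0.3, -0.1, 0.4]
grip_width: -0.0
```

```bash
python3 - <<'E'
from h import *
s,R=st();print(R.round(3), s["joint_positions"].round(2),s["grip_width"])
to([.59,.13,.2])
E
```

```text
[[ 0.002 -0.     1.   ]
 [-1.     0.001  0.002]
 [-0.001 -1.    -0.   ]] [-1.33  0.38  0.08  1.27 -0.    0.24] -4.252547091665277e-05
t 1.6 tcp [ 0.1975 -0.5397  0.2478] F [ 0.3 -0.1  0.4]
delta cm tool: [-66.9    4.84  39.35]
```

Emit:
drive_tool --deltas "0 -3 0 2 0 0 0; 0 -3 0 2 0 0 0; 0 -3.4 0 2 0 0 0; 0 -3.4 0 2 0 0 0; 0 -3.4 0 2 0 0 0"

```text
time_s: 2.1
tcp_pos: [0.2978, -0.3763, 0.2481]
eef_rot: [0.5, -0.5, 0.5, -0.5]
wrist_force: [0.5, -0.1, 1.0]
grip_width: -0.0001
```

Emit:
drive_tool --deltas "0 -3.4 0 2 0 0 0; 0 -3.4 0 2 0 0 0; 0 -3.4 0 2 0 0 0; 0 -3.4 0 2 0 0 0; 0 -3.4 0 2 0 0 0"

```text
time_s: 2.6
tcp_pos: [0.3974, -0.2061, 0.2482]
eef_rot: [-0.5, 0.5, -0.5, 0.5]
wrist_force: [0.9, -0.1, -0.3]
grip_width: 0.0
```

Emit:
drive_tool --deltas "0 -3.4 0 2 0 0 0; 0 -3.4 0 2 0 0 0; 0 -3.4 0 2 0 0 0; 0 -3.4 0 2 0 0 0; 0 -3.4 0 2 0 0 0"

```text
time_s: 3.1
tcp_pos: [0.4972, -0.0359, 0.2482]
eef_rot: [0.5, -0.5, 0.5, -0.5]
wrist_force: [1.2, -0.7, -0.2]
grip_width: -0.0
```

Emit:
drive_tool --deltas "0 -3.4 0 2 0 0 0; 0 -3.4 0 2 0 0 0; 0 -3.4 0 2 0 0 0; 0 -3.4 0 2 0 0 0; 0 0 0 0 0 0 0"

```text
time_s: 3.6
tcp_pos: [0.578, 0.1024, 0.2473]
eef_rot: [0.502, -0.501, 0.499, -0.499]
wrist_force: [0.1, 0.0, -0.1]
grip_width: -0.0
```

```bash
python3 - <<'E'
from h import *
import cv2
s,R=st();print(R.round(3), s["joint_positions"].round(2),s["grip_width"])
to([.582,.125,.2])
P=optics.camera_params("wrist")
im=optics.camera("wrist");cv2.imwrite("pics/w1.png",im)
im=optics.camera("top");cv2.imwrite("pics/t1.png",cv2.resize(im[130:330,150:470],None,fx=2.5,fy=2.5))
for n,X in [("b",(.657,.08,.1)),("i",(.536,.198,.1)),("o",(.539,-.041,.1))]:print(n,w2px("wrist",X,P))
E
```

```text
[[ 0.005  0.     1.   ]
 [-1.     0.001  0.005]
 [-0.001 -1.     0.   ]] [0.07 0.4  0.12 1.28 0.   1.63] -3.7603254655753386e-05
t 3.6 tcp [0.578  0.1024 0.2473] F [ 0.1  0.  -0.1]
delta cm tool: [-2.25  4.73  0.41]
b [417.98027293 253.93747924]
i [267.62316587 103.05409699]
o [282.22607221 374.3598816 ]
```

View pics/w1.png

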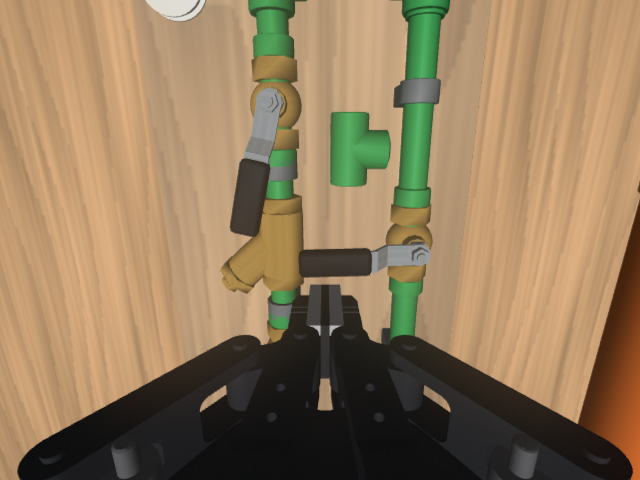

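View pics/t1.png

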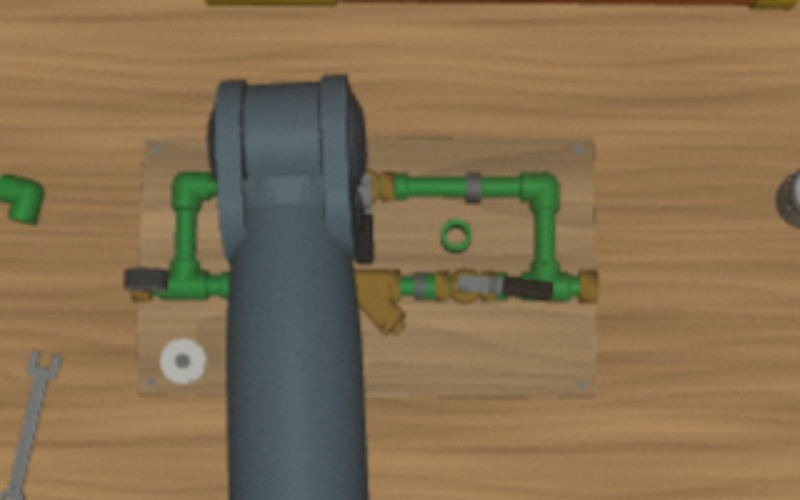

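Emit:
drive_tool --deltas "0 -2.3 0 0.4 0 0 0; 0 0 4 0 0 0 0; 0 0 4 0 0 0 0; 0 0 3.5 0 0 0 0; 0 0 1.4 0 0 0 0"

```text
time_s: 4.2
tcp_pos: [0.5769, 0.1197, 0.1155]
eef_rot: [0.498, -0.502, 0.502, -0.499]
wrist_force: [0.7, -0.5, -0.1]
grip_width: 0.0001
```

Emit:
drive_tool --deltas "0 0 0 0 0 0 0"

```text
time_s: 4.3
tcp_pos: [0.5773, 0.1199, 0.1165]
eef_rot: [-0.498, 0.502, -0.502, 0.499]
wrist_force: [-0.2, -0.3, -0.1]
grip_width: 0.0002
```

```bash
python3 - <<'E'
from h import *
import cv2
to([.582,.101,.118])
im=optics.camera("wrist");cv2.imwrite("pics/w2.png",im)
E
```

```text
t 4.3 tcp [0.5773 0.1199 0.1165] F [-0.2 -0.3 -0.1]
delta cm tool: [ 1.89 -0.15  0.47]
```

View pics/w2.png

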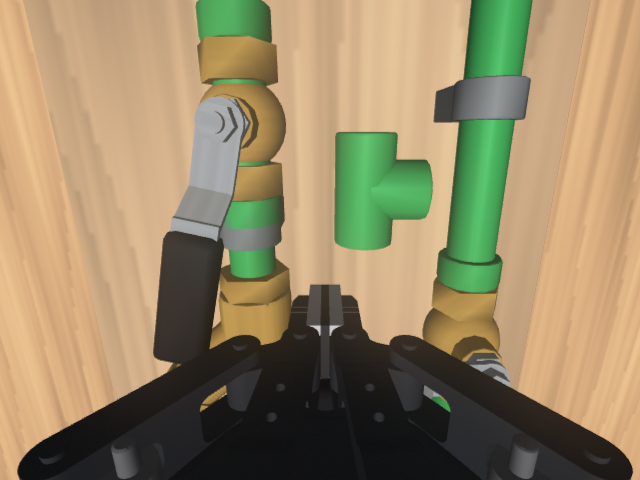

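```bash
cat >> h.py <<'E'
S={"b":(.657,.080),"i":(.536,.198),"o":(.539,-.041)}
def way(v,th,sgn,r=.075,gap=0.):  # sgn -1 opening, +1 closing
    t=np.radians(th); u=np.array([-np.sin(t),-np.cos(t)]); d=sgn*np.array([-np.cos(t),np.sin(t)])
    h=.011+.0145*abs(np.cos(t))+.011*abs(np.sin(t))+gap
    return np.array(S[v])+r*u-h*d
E
python3 - <<'E'
from h import *
to([*way("b",90,-1),.12])
p=None
for th in range(95,-6,-10):
    w=way("b",th,-1); print(th,w.round(4), None if p is None else (-100*(w-p)[1].round(4),100*(w-p)[0].round(4))); p=w
E
```

```text
t 4.35 tcp [0.5789 0.1202 0.1185] F [0.3 0.1 0.8]
delta cm tool: [ 1.82 -0.15  0.31]
95 [0.5843 0.1097] None
85 [0.5803 0.0966] (np.float64(1.31), np.float64(-0.4))
75 [0.578  0.0851] (np.float64(1.15), np.float64(-0.22999999999999998))
65 [0.5776 0.0729] (np.float64(1.22), np.float64(-0.04))
55 [0.5793 0.0602] (np.float64(1.27), np.float64(0.16999999999999998))
45 [0.5834 0.0475] (np.float64(1.27), np.float64(0.41000000000000003))
35 [0.5901 0.0353] (np.float64(1.22), np.float64(0.66))
25 [0.5992 0.0242] (np.float64(1.11), np.float64(0.91))
15 [0.6107 0.0148] (np.float64(0.9400000000000001), np.float64(1.15))
5 [0.6242 0.0076] (np.float64(0.72), np.float64(1.35))
-5 [0.6372 0.003 ] (np.float64(0.45999999999999996), np.float64(1.31))
```

Emit:
drive_tool --deltas "0 0.6 -0.1 0.1 0 0 0; 0 0.6 0 0 0 0 0; 0 0.6 0 0 0 0 0; 0 0.6 0 0 0 0 0; 0 0 0 0 0 0 0"

```text
time_s: 4.85
tcp_pos: [0.5821, 0.0974, 0.1212]
eef_rot: [0.501, -0.5, 0.5, -0.5]
wrist_force: [0.2, 1.7, 1.4]
grip_width: -0.0004
```

Emit:
drive_tool --deltas "0 0.4 0 -0.1 0 0 0; 0 0.4 0 -0.1 0 0 0; 0 0.4 0 0 0 0 0; 0 0.4 0 0 0 0 0; 0 0 0 0 0 0 0"

```text
time_s: 5.35
tcp_pos: [0.5807, 0.0827, 0.121]
eef_rot: [0.502, -0.499, 0.499, -0.499]
wrist_force: [1.0, 4.3, 2.1]
grip_width: 0.0004
```

```bash
python3 - <<'E'
from h import *
import cv2
to([*way("b",75,-1),.12])
im=optics.camera("scene");cv2.imwrite("pics/s2.png",cv2.resize(im[180:340,210:480],None,fx=2.5,fy=2.5))
E
```

```text
t 5.35 tcp [0.5807 0.0827 0.121 ] F [1.  4.3 2.1]
delta cm tool: [-0.24  0.1  -0.28]
```

View pics/s2.png

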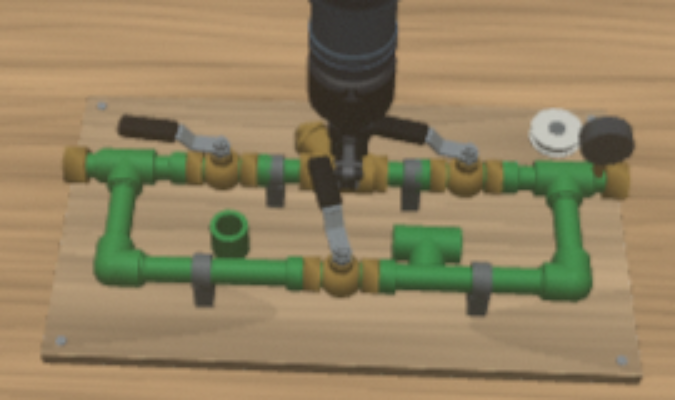

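Emit:
drive_tool --deltas "0 0.6 0 -0.1 0 0 0; 0 0.6 0 0 0 0 0; 0 0.6 0 0.1 0 0 0; 0 0.6 0 0.1 0 0 0; 0 0.6 0 0.2 0 0 0"

```text
time_s: 5.9
tcp_pos: [0.5822, 0.0533, 0.1202]
eef_rot: [0.502, -0.5, 0.5, -0.498]
wrist_force: [-0.6, 6.8, 1.9]
grip_width: -0.0001
```

Emit:
drive_tool --deltas "0 0.6 0 0.2 0 0 0; 0 0.6 0 0.3 0 0 0; 0 0.6 0 0.4 0 0 0; 0 0.6 0 0.4 0 0 0; 0 0 0 0 0 0 0"

```text
time_s: 6.4
tcp_pos: [0.5945, 0.028, 0.1196]
eef_rot: [-0.5, 0.501, -0.5, 0.499]
wrist_force: [-2.2, 3.1, 1.4]
grip_width: -0.0002
```

```bash
python3 - <<'E'
from h import *
import cv2
to([*way("b",25,-1),.12])
im=optics.camera("scene");cv2.imwrite("pics/s3.png",cv2.resize(im[180:340,210:480],None,fx=2.5,fy=2.5))
E
```

```text
t 6.4 tcp [0.5945 0.028  0.1196] F [-2.2  3.1  1.4]
delta cm tool: [ 0.38 -0.04  0.47]
```

View pics/s3.png

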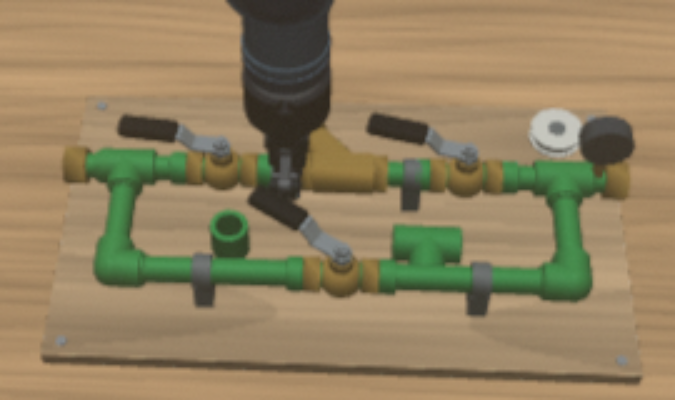

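Emit:
drive_tool --deltas "0 0.5 0 0.5 0 0 0; 0 0.5 0 0.5 0 0 0; 0 0.5 0 0.6 0 0 0; 0 0.4 0 0.6 0 0 0; 0 0.2 0 0.6 0 0 0"

```text
time_s: 6.95
tcp_pos: [0.6216, 0.0072, 0.1194]
eef_rot: [-0.5, 0.502, -0.501, 0.498]
wrist_force: [-3.9, 4.4, 1.6]
grip_width: -0.0002
```

Emit:
drive_tool --deltas "0 0 0 0.2 0 0 0; 0 0 0 0 0 0 0"

```text
time_s: 7.15
tcp_pos: [0.6242, 0.0066, 0.1195]
eef_rot: [-0.499, 0.501, -0.5, 0.499]
wrist_force: [-4.4, 2.1, -0.9]
grip_width: -0.0004
```

```bash
python3 - <<'E'
from h import *
import cv2
to([*way("b",0,-1),.12])
im=optics.camera("scene");cv2.imwrite("pics/s4.png",cv2.resize(im[180:340,210:480],None,fx=2.5,fy=2.5))
E
```

```text
t 7.15 tcp [0.6242 0.0066 0.1195] F [-4.4  2.1 -0.9]
delta cm tool: [ 0.16 -0.05  0.72]
```

View pics/s4.png

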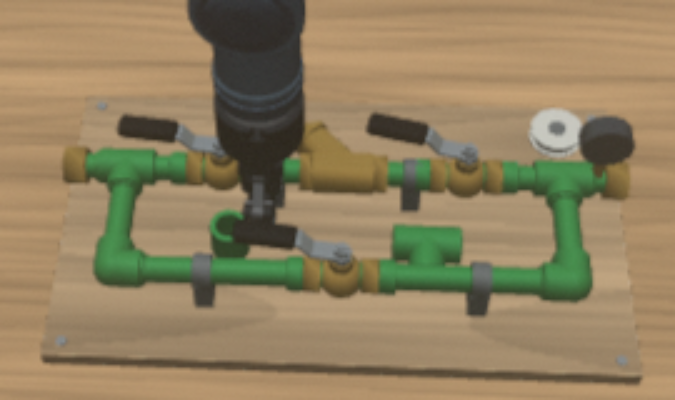

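Emit:
drive_tool --deltas "0 0 0 0.2 0 0 0; 0 0 0 0.2 0 0 0; 0 0 0 0 0 0 0"

```text
time_s: 7.5
tcp_pos: [0.6282, 0.0058, 0.1195]
eef_rot: [-0.499, 0.502, -0.5, 0.5]
wrist_force: [-5.7, -0.2, -1.2]
grip_width: -0.0002
```

Emit:
drive_tool --deltas "0 0 0 0.2 0 0 0; 0 0 0 0 0 0 0"

```text
time_s: 7.7
tcp_pos: [0.6303, 0.0055, 0.1195]
eef_rot: [-0.499, 0.502, -0.5, 0.5]
wrist_force: [-5.0, -1.6, -0.6]
grip_width: 0.0
```

Emit:
drive_tool --deltas "0 0 0 0.15 0 0 0; 0 0 0 0 0 0 0"

```text
time_s: 7.9
tcp_pos: [0.6317, 0.0053, 0.1195]
eef_rot: [-0.499, 0.502, -0.5, 0.5]
wrist_force: [-5.8, -2.0, -1.1]
grip_width: 0.0001
```

Emit:
drive_tool --deltas "0 0 0 0.1 0 0 0; 0 0 0 0 0 0 0"

```text
time_s: 8.1
tcp_pos: [0.6325, 0.0052, 0.1195]
eef_rot: [-0.498, 0.502, -0.5, 0.5]
wrist_force: [-5.2, -2.1, -0.7]
grip_width: 0.0002
```

Emit:
drive_tool --deltas "0 0 0 0.1 0 0 0; 0 0 0 0 0 0 0"

```text
time_s: 8.3
tcp_pos: [0.6333, 0.0051, 0.1194]
eef_rot: [-0.498, 0.502, -0.5, 0.5]
wrist_force: [-6.5, -3.6, -0.5]
grip_width: -0.0001
```

```bash
python3 - <<'E'
from h import *
import cv2
to([*way("b",0,-1),.12])
im=optics.camera("scene");cv2.imwrite("pics/s5.png",im); cv2.imwrite("pics/s5c.png",cv2.resize(im[230:310,280:440],None,fx=5,fy=5,interpolation=cv2.INTER_CUBIC))
E
```

```text
t 8.3 tcp [0.6333 0.0051 0.1194] F [-6.5 -3.6 -0.5]
delta cm tool: [ 0.01 -0.05 -0.18]
```

View pics/s5c.png

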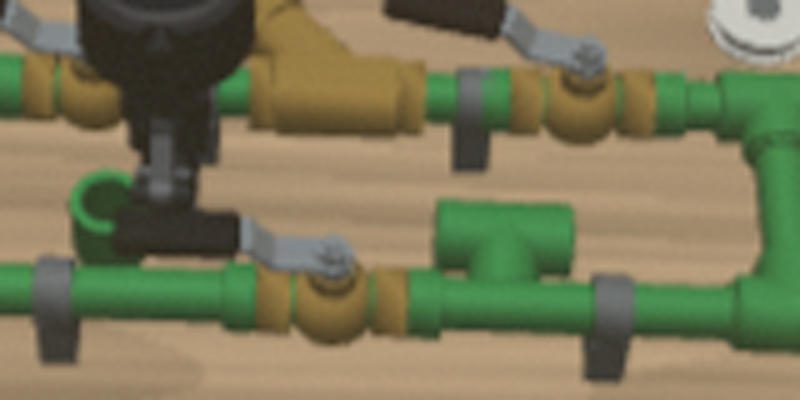

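```bash
python3 - <<'E'
from h import *
P=optics.camera_params("scene")
f=lambda X:np.round((w2px("scene",X,P)-[280,230]+.5)*5,0)
print("stem",f((.657,.08,.108)),f((.657,.08,.099)))
for th in (-5,0,5,10):
    t=np.radians(th)-.0106; 
    print(th,[list(f((.657-r*np.sin(t)+w*np.cos(t),.08-r*np.cos(t)-w*np.sin(t),z))) for r,w,z in ((.042,.011,.1085),(.1,.011,.1085),(.042,-.011,.1215),(.1,-.011,.1215))])
E
```

```text
stem [339. 245.] [338. 256.]
-5 [[np.float64(248.0), np.float64(269.0)], [np.float64(119.0), np.float64(274.0)], [np.float64(245.0), np.float64(212.0)], [np.float64(117.0), np.float64(218.0)]]
0 [[np.float64(245.0), np.float64(262.0)], [np.float64(117.0), np.float64(258.0)], [np.float64(247.0), np.float64(206.0)], [np.float64(119.0), np.float64(202.0)]]
5 [[np.float64(244.0), np.float64(255.0)], [np.float64(117.0), np.float64(242.0)], [np.float64(250.0), np.float64(199.0)], [np.float64(124.0), np.float64(186.0)]]
10 [[np.float64(243.0), np.float64(248.0)], [np.float64(119.0), np.float64(226.0)], [np.float64(253.0), np.float64(193.0)], [np.float64(129.0), np.float64(171.0)]]
```

Emit:
drive_tool --deltas "0 0 0 -1 0 0 0; 0 0 0 -1 0 0 0; 0 0 -3 0 0 0 0; 0 0 -3 0 0 0 0; 0 0 0 0 0 0 0"

```text
time_s: 8.85
tcp_pos: [0.6194, 0.0057, 0.1859]
eef_rot: [-0.503, 0.498, -0.496, 0.503]
wrist_force: [1.5, 0.3, 0.9]
grip_width: -0.0001
```

```bash
python3 - <<'E'
from h import *
import cv2
im=optics.camera("wrist");cv2.imwrite("pics/w5.png",im)
im=optics.camera("top");cv2.imwrite("pics/t5.png",cv2.resize(im[130:330,150:470],None,fx=2.5,fy=2.5))
print(way("i",11,1,gap=.015))
to([*way("i",11,1,gap=.015),.17])
E
```

```text
[0.56324405 0.11630054]
t 8.95 tcp [0.617  0.0061 0.1818] F [-0.2 -0.1  0.2]
delta cm tool: [-11.03   1.13  -5.37]
```

View pics/w5.png

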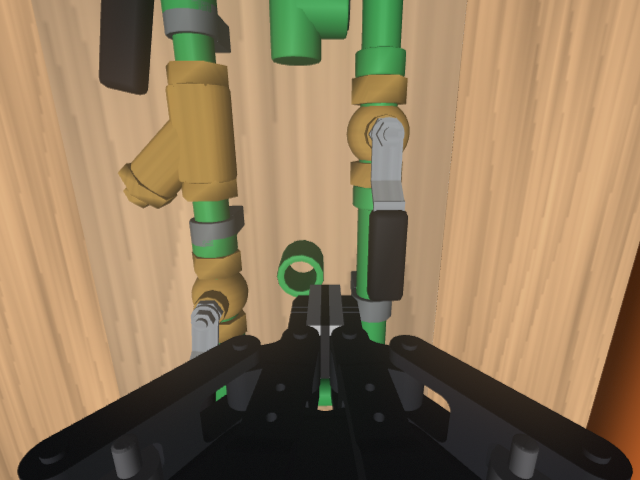

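View pics/t5.png

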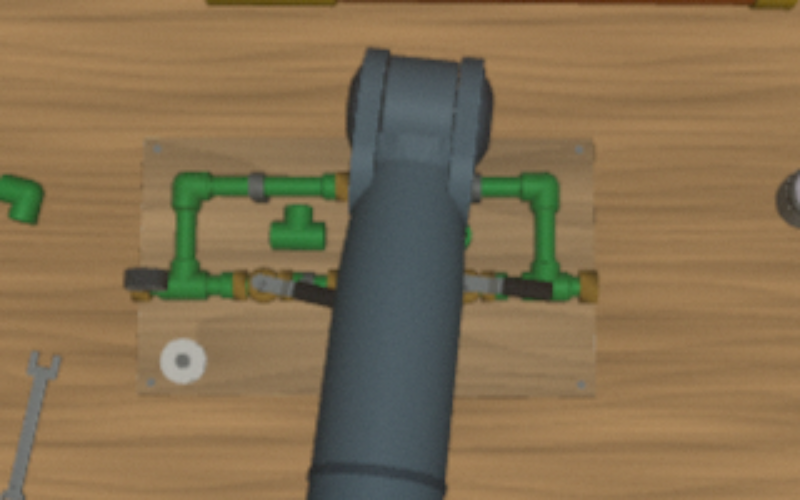

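```bash
python3 - <<'E'
from h import *
P=optics.camera_params("wrist")
a=px2w("wrist",(387,131),.106,P);b=px2w("wrist",(386,298),.1215,P);c=px2w("wrist",(389,211),.1215,P)
print(a,c,b); 
for q in(c,b): d=q-a; print(np.degrees(np.arctan2(-d[0],-d[1])+.0106))
d=b-c; print(np.degrees(np.arctan2(-d[0],-d[1])+.0106))
E
```

```text
[0.65256514 0.08182611 0.106     ] [0.65316675 0.03977488 0.1215    ] [ 0.65434559 -0.01329439  0.1215    ]
-0.21232743212782668
-0.4649955739928534
-0.6651766071994522
```

Emit:
drive_tool --deltas "0 -2.5 0 -1.4 0 0 0; 0 -3.5 0 -1.4 0 0 0; 0 -3 0 -1.4 0 0 0; 0 -2 0 -1.2 0 0 0; 0 0 0 0 0 0 0"

```text
time_s: 9.45
tcp_pos: [0.5589, 0.1187, 0.179]
eef_rot: [-0.501, 0.502, -0.499, 0.498]
wrist_force: [0.5, -0.1, -0.6]
grip_width: -0.0001
```

```bash
python3 - <<'E'
from h import *
import cv2
im=optics.camera("wrist");cv2.imwrite("pics/w6.png",im)
to([*way("i",11,1,gap=.015),.12])
E
```

```text
t 9.5 tcp [0.56   0.1174 0.1792] F [0.8 0.2 0.3]
delta cm tool: [0.11 5.92 0.33]
```

View pics/w6.png

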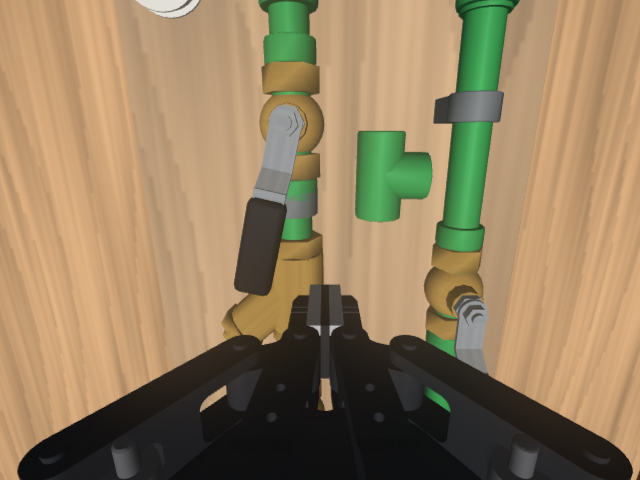

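Emit:
drive_tool --deltas "0 0 1 0.3 0 0 0; 0 0 2.5 0 0 0 0; 0 0 2.4 0 0 0 0; 0 0 0 0 0 0 0"

```text
time_s: 9.9
tcp_pos: [0.5617, 0.115, 0.1168]
eef_rot: [-0.498, 0.502, -0.502, 0.499]
wrist_force: [-1.5, -0.6, -0.2]
grip_width: -0.0001
```

```bash
python3 - <<'E'
from h import *
to([*way("i",15,1),.12])
p=None
for th in range(5,96,10):
    w=way("i",th,1); print(th,w.round(4), None if p is None else (-100*(w-p)[1].round(4),100*(w-p)[0].round(4))); p=w
E
```

```text
t 9.9 tcp [0.5617 0.115  0.1168] F [-1.5 -0.6 -0.2]
delta cm tool: [-0.33 -0.3  -1.82]
5 [0.5558 0.121 ] None
15 [0.5435 0.1183] (np.float64(0.26), np.float64(-1.23))
25 [0.5304 0.1179] (np.float64(0.05), np.float64(-1.31))
35 [0.5169 0.1198] (np.float64(-0.2), np.float64(-1.35))
45 [0.5035 0.1244] (np.float64(-0.45999999999999996), np.float64(-1.34))
55 [0.4908 0.1318] (np.float64(-0.73), np.float64(-1.27))
65 [0.4795 0.1417] (np.float64(-1.0), np.float64(-1.13))
75 [0.4701 0.1541] (np.float64(-1.23), np.float64(-0.9400000000000001))
85 [0.4633 0.1683] (np.float64(-1.43), np.float64(-0.6799999999999999))
95 [0.4593 0.1814] (np.float64(-1.31), np.float64(-0.4))
```

Emit:
drive_tool --deltas "0 -0.2 -0.2 -0.5 0 0 0; 0 -0.1 0 -0.6 0 0 0; 0 0 0 -0.6 0 0 0; 0 0 0 -0.6 0 0 0; 0 0 0 -0.6 0 0 0"

```text
time_s: 10.4
tcp_pos: [0.5376, 0.12, 0.1249]
eef_rot: [0.502, -0.498, 0.498, -0.501]
wrist_force: [7.2, 1.2, -1.5]
grip_width: 0.0002
```

Emit:
drive_tool --deltas "0 0 0 -0.6 0 0 0; 0 -0.1 0 -0.6 0 0 0; 0 -0.1 0 -0.6 0 0 0; 0 -0.2 0 -0.6 0 0 0; 0 -0.2 0 -0.6 0 0 0"

```text
time_s: 10.9
tcp_pos: [0.5083, 0.1256, 0.1253]
eef_rot: [0.502, -0.498, 0.498, -0.502]
wrist_force: [6.8, -0.6, -0.2]
grip_width: -0.0
```

```bash
python3 - <<'E'
from h import *
import cv2
to([*way("i",55,1),.12])
im=optics.camera("scene");cv2.imwrite("pics/s6.png",cv2.resize(im[180:340,210:480],None,fx=2.5,fy=2.5))
E
```

```text
t 10.9 tcp [0.5083 0.1256 0.1253] F [ 6.8 -0.6 -0.2]
delta cm tool: [-0.62  0.51 -1.75]
```

View pics/s6.png

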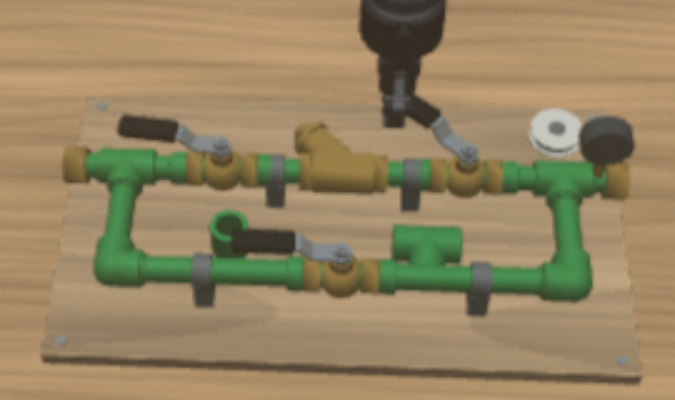

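Emit:
drive_tool --deltas "0 -0.3 0.2 -0.6 0 0 0; 0 -0.4 0.1 -0.6 0 0 0; 0 -0.4 0 -0.6 0 0 0; 0 -0.5 0 -0.6 0 0 0; 0 -0.5 0 -0.5 0 0 0"

```text
time_s: 11.45
tcp_pos: [0.4784, 0.1458, 0.1218]
eef_rot: [-0.501, 0.499, -0.498, 0.502]
wrist_force: [5.4, -3.3, -0.7]
grip_width: 0.0001
```

Emit:
drive_tool --deltas "0 -0.6 0 -0.5 0 0 0; 0 -0.6 0 -0.5 0 0 0; 0 -0.6 0 -0.4 0 0 0; 0 0 0 0 0 0 0"

```text
time_s: 11.85
tcp_pos: [0.4624, 0.1641, 0.121]
eef_rot: [0.501, -0.5, 0.498, -0.5]
wrist_force: [1.3, -2.8, 0.8]
grip_width: 0.0003
```

```bash
python3 - <<'E'
from h import *
import cv2
to([*way("i",90,1),.12])
im=optics.camera("scene");cv2.imwrite("pics/s7.png",cv2.resize(im[180:340,210:480],None,fx=2.5,fy=2.5))
E
```

```text
t 11.85 tcp [0.4624 0.1641 0.121 ] F [ 1.3 -2.8  0.8]
delta cm tool: [-1.19  0.1  -0.13]
```

View pics/s7.png

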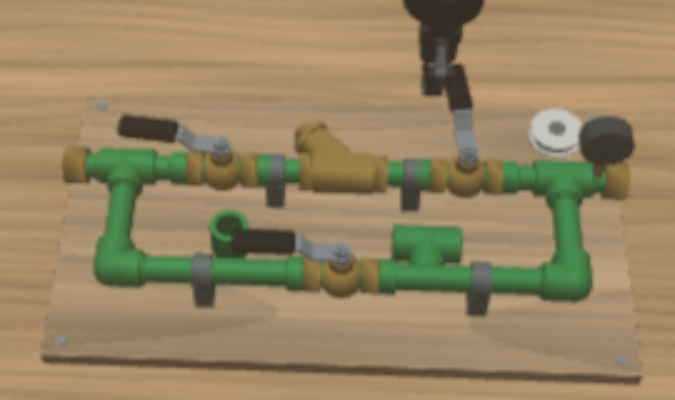

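Emit:
drive_tool --deltas "0 -0.4 0 -0.1 0 0 0; 0 -0.4 0 0 0 0 0; 0 -0.3 0 0 0 0 0; 0 0 0 0 0 0 0"

```text
time_s: 12.3
tcp_pos: [0.46, 0.1747, 0.1202]
eef_rot: [-0.5, 0.501, -0.5, 0.5]
wrist_force: [-0.3, -4.2, 3.1]
grip_width: -0.0001
```

Emit:
drive_tool --deltas "0 -0.15 0 0 0 0 0; 0 0 0 0 0 0 0"

```text
time_s: 12.5
tcp_pos: [0.4599, 0.176, 0.1201]
eef_rot: [-0.499, 0.501, -0.5, 0.5]
wrist_force: [-1.2, -6.0, 3.3]
grip_width: -0.0
```

Emit:
drive_tool --deltas "0 -0.15 0 0 0 0 0; 0 0 0 0 0 0 0"

```text
time_s: 12.7
tcp_pos: [0.4599, 0.1761, 0.1201]
eef_rot: [-0.498, 0.502, -0.499, 0.501]
wrist_force: [-0.7, -8.8, 4.6]
grip_width: -0.0004
```

```bash
python3 - <<'E'
from h import *
import cv2
to([*way("i",90,1),.12])
im=optics.camera("scene");cv2.imwrite("pics/s8.png",cv2.resize(im[190:270,330:490],None,fx=5,fy=5,interpolation=cv2.INTER_CUBIC))
P=optics.camera_params("scene")
f=lambda X:np.round((w2px("scene",X,P)-[330,190]+.5)*5,0)
print("stem",f((.536,.198,.106)))
for th in (80,85,90,95):
    t=np.radians(th)-.0106; 
    print(th,[list(f((.536-r*np.sin(t)+w*np.cos(t),.198-r*np.cos(t)-w*np.sin(t),z))) for r,w,z in ((.042,0,.1215),(.1,0,.1215))])
E
```

```text
t 12.7 tcp [0.4599 0.1761 0.1201] F [-0.7 -8.8  4.6]
delta cm tool: [0.01 0.01 0.11]
stem [341. 248.]
80 [[np.float64(326.0), np.float64(161.0)], [np.float64(301.0), np.float64(73.0)]]
85 [[np.float64(333.0), np.float64(160.0)], [np.float64(318.0), np.float64(71.0)]]
90 [[np.float64(341.0), np.float64(160.0)], [np.float64(336.0), np.float64(71.0)]]
95 [[np.float64(348.0), np.float64(160.0)], [np.float64(353.0), np.float64(72.0)]]
```

View pics/s8.png

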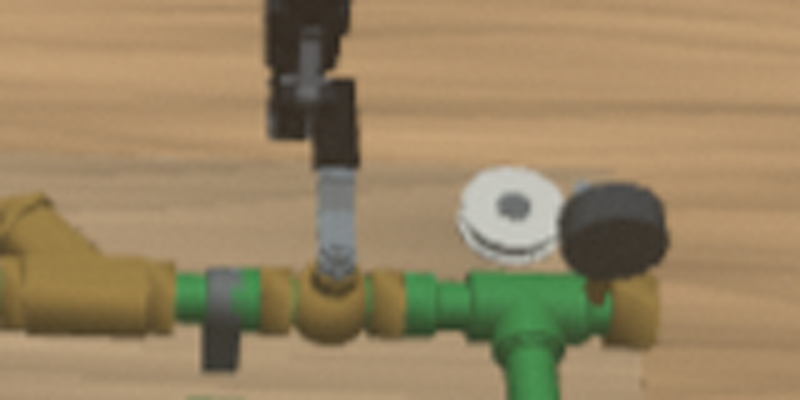

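Emit:
drive_tool --deltas "0 1 0 0 0 0 0; 0 1 0 0 0 0 0; 0 0 -3 0 0 0 0; 0 0 -3 0 0 0 0; 0 0 0 0 0 0 0"

```text
time_s: 13.25
tcp_pos: [0.4634, 0.1588, 0.1839]
eef_rot: [0.503, -0.498, 0.499, -0.501]
wrist_force: [0.9, -0.2, 0.2]
grip_width: -0.0002
```

```bash
python3 - <<'E'
from h import *
print(way("o",4,1,gap=.015))
to([*way("o",4,1,gap=.015),.18])
E
```

```text
[ 0.57489983 -0.1186935 ]
t 13.25 tcp [0.4634 0.1588 0.1839] F [ 0.9 -0.2  0.2]
delta cm tool: [27.77  0.39 11.11]
```

Emit:
drive_tool --deltas "0 2 0 1 0 0 0; 0 3 0 1.4 0 0 0; 0 4 0 1.5 0 0 0; 0 4 0 1.5 0 0 0; 0 4 0 1.5 0 0 0"

```text
time_s: 13.75
tcp_pos: [0.5301, -0.0129, 0.1795]
eef_rot: [0.501, -0.5, 0.5, -0.499]
wrist_force: [0.7, -0.2, 0.3]
grip_width: -0.0001
```

Emit:
drive_tool --deltas "0 4 0 1.5 0 0 0; 0 3.5 0 1.5 0 0 0; 0 2 0 0.8 0 0 0; 0 1 0 0.4 0 0 0; 0 0 0 0 0 0 0"

```text
time_s: 14.25
tcp_pos: [0.5723, -0.1173, 0.1794]
eef_rot: [0.5, -0.5, 0.5, -0.5]
wrist_force: [0.8, -0.0, 0.4]
grip_width: 0.0005
```

```bash
python3 - <<'E'
from h import *
import cv2
im=optics.camera("wrist");cv2.imwrite("pics/w7.png",im)
im=optics.camera("scene");cv2.imwrite("pics/s9.png",cv2.resize(im[180:340,210:480],None,fx=2.5,fy=2.5))
to([*way("o",4,1,gap=.015),.12])
E
```

```text
t 14.35 tcp [ 0.5717 -0.1154  0.1798] F [-0.2  0.8  0.6]
delta cm tool: [0.34 5.98 0.33]
```

View pics/w7.png

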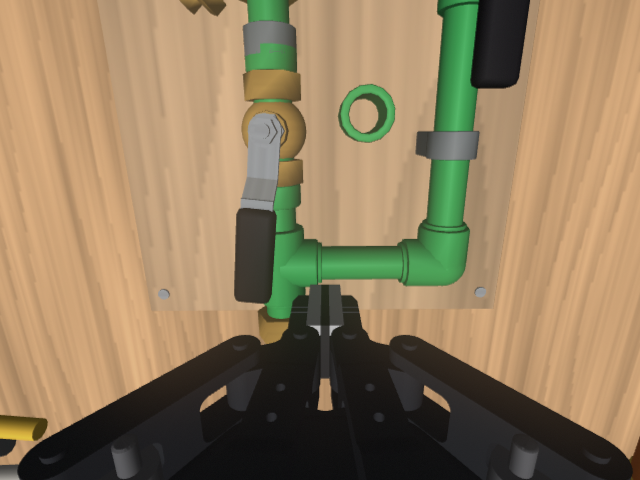

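View pics/s9.png

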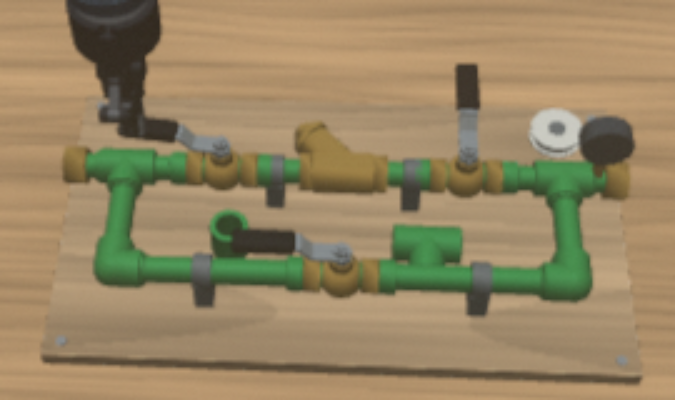

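Emit:
drive_tool --deltas "0 0 1 0.3 0 0 0; 0 0 2.4 0 0 0 0; 0 0 2.4 0 0 0 0; 0 0 0 0 0 0 0; 0 0 0 0 0 0 0"

```text
time_s: 14.85
tcp_pos: [0.5746, -0.1152, 0.1219]
eef_rot: [-0.5, 0.501, -0.5, 0.499]
wrist_force: [-0.3, -0.1, 0.3]
grip_width: -0.0002
```

Emit:
drive_tool --deltas "0 0 0 -0.5 0 0 0; 0 0 0 -0.6 0 0 0; 0 0 0 -0.6 0 0 0; 0 0 0 -0.6 0 0 0; 0 0 0 -0.6 0 0 0"

```text
time_s: 15.35
tcp_pos: [0.5486, -0.1167, 0.1235]
eef_rot: [0.502, -0.499, 0.498, -0.501]
wrist_force: [6.4, 2.1, -1.9]
grip_width: -0.0002
```

```bash
python3 - <<'E'
from h import *
to([*way("o",25,1),.12])
E
```

```text
t 15.35 tcp [ 0.5486 -0.1167  0.1235] F [ 6.4  2.1 -1.9]
delta cm tool: [ 0.44  0.34 -1.52]
```

Emit:
drive_tool --deltas "0 0.1 0.2 -0.6 0 0 0; 0 0.1 0 -0.6 0 0 0; 0 0 0 -0.6 0 0 0; 0 0 0 -0.6 0 0 0; 0 -0.1 0 -0.6 0 0 0"

```text
time_s: 15.85
tcp_pos: [0.5193, -0.1181, 0.1219]
eef_rot: [0.502, -0.499, 0.498, -0.502]
wrist_force: [7.0, -0.3, 0.6]
grip_width: -0.0
```

Emit:
drive_tool --deltas "0 -0.2 0 -0.6 0 0 0; 0 -0.2 0 -0.6 0 0 0; 0 -0.3 0 -0.6 0 0 0; 0 -0.3 0 -0.6 0 0 0; 0 -0.4 0 -0.6 0 0 0"

```text
time_s: 16.35
tcp_pos: [0.4892, -0.1048, 0.122]
eef_rot: [-0.501, 0.499, -0.497, 0.502]
wrist_force: [5.1, -1.9, -0.2]
grip_width: -0.0002
```

```bash
python3 - <<'E'
from h import *
import cv2
to([*way("o",65,1),.12])
to([*way("o",75,1),.12])
im=optics.camera("scene");cv2.imwrite("pics/s10.png",cv2.resize(im[180:340,210:480],None,fx=2.5,fy=2.5))
E
```

```text
t 16.35 tcp [ 0.4892 -0.1048  0.122 ] F [ 5.1 -1.9 -0.2]
delta cm tool: [-0.76  0.19 -0.68]
t 16.35 tcp [ 0.4892 -0.1048  0.122 ] F [ 5.1 -1.9 -0.2]
delta cm tool: [-1.99  0.18 -1.61]
```

View pics/s10.png

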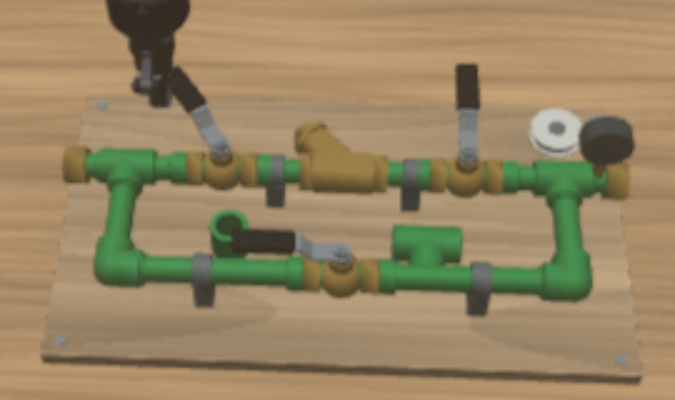

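Emit:
drive_tool --deltas "0 -0.5 0.1 -0.5 0 0 0; 0 -0.5 0 -0.5 0 0 0; 0 -0.6 0 -0.5 0 0 0; 0 -0.6 0 -0.5 0 0 0; 0 -0.6 0 -0.3 0 0 0"

```text
time_s: 16.9
tcp_pos: [0.4652, -0.0772, 0.1205]
eef_rot: [-0.5, 0.5, -0.498, 0.502]
wrist_force: [5.2, -4.2, -0.7]
grip_width: -0.0003
```

Emit:
drive_tool --deltas "0 -0.5 0 -0.2 0 0 0; 0 -0.3 0 0 0 0 0; 0 0 0 0 0 0 0"

```text
time_s: 17.2
tcp_pos: [0.4622, -0.0687, 0.1202]
eef_rot: [-0.5, 0.501, -0.498, 0.501]
wrist_force: [1.9, -4.9, 3.1]
grip_width: 0.0003
```

```bash
python3 - <<'E'
from h import *
to([*way("o",90,1),.12])
E
```

```text
t 17.2 tcp [ 0.4622 -0.0687  0.1202] F [ 1.9 -4.9  3.1]
delta cm tool: [-0.57  0.02  0.18]
```

Emit:
drive_tool --deltas "0 -0.3 0 0 0 0 0; 0 -0.2 0 0 0 0 0; 0 0 0 0 0 0 0"

```text
time_s: 17.5
tcp_pos: [0.4614, -0.064, 0.1199]
eef_rot: [-0.5, 0.501, -0.499, 0.501]
wrist_force: [0.8, -5.4, 4.2]
grip_width: -0.0001
```

Emit:
drive_tool --deltas "0 -0.15 0 0 0 0 0; 0 0 0 0 0 0 0"

```text
time_s: 17.7
tcp_pos: [0.4614, -0.0639, 0.12]
eef_rot: [-0.498, 0.502, -0.498, 0.502]
wrist_force: [-0.6, -9.2, 3.8]
grip_width: -0.0001
```

Emit:
drive_tool --deltas "0 -0.1 0 0 0 0 0; 0 0 0 0 0 0 0"

```text
time_s: 17.9
tcp_pos: [0.4614, -0.0638, 0.12]
eef_rot: [-0.498, 0.502, -0.498, 0.502]
wrist_force: [0.9, -12.9, 2.9]
grip_width: -0.0004
```

Outlet is against its stop. Back off, rise, and check.

Emit:
drive_tool --deltas "0 1 0 0 0 0 0; 0 1.5 0 0 0 0 0; 0 0 -4 0 0 0 0; 0 0 -4 0 0 0 0; 0 0 -4 0 0 0 0"

```text
time_s: 18.4
tcp_pos: [0.4597, -0.0844, 0.2398]
eef_rot: [0.5, -0.5, 0.501, -0.498]
wrist_force: [0.3, 0.4, 1.0]
grip_width: -0.0002
```

Emit:
drive_tool --deltas "0 5 0 -2 0 0 0; 0 5 0 -2 0 0 0; 0 5 0 -2 0 0 0; 0 4 0 -1 0 0 0; 0 0 0 0 0 0 0"

```text
time_s: 18.9
tcp_pos: [0.3943, -0.2679, 0.2387]
eef_rot: [0.499, -0.499, 0.501, -0.501]
wrist_force: [0.2, 1.1, -0.2]
grip_width: -0.0
```

Emit:
drive_tool --deltas "0 0 0 0 0 0 0; 0 0 0 0 0 0 0"

```text
time_s: 19.1
tcp_pos: [0.3956, -0.2631, 0.2388]
eef_rot: [0.501, -0.5, 0.5, -0.499]
wrist_force: [0.6, -0.3, -0.6]
grip_width: -0.0002
```

```bash
python3 - <<'E'
from h import *
import cv2
to([.4,-.3,.25])
t=optics.camera("top");cv2.imwrite("pics/t9.png",cv2.resize(t[130:330,150:470],None,fx=2.5,fy=2.5,interpolation=cv2.INTER_CUBIC))
im=optics.camera("scene");cv2.imwrite("pics/s11.png",cv2.resize(im[180:340,210:480],None,fx=2.5,fy=2.5)); cv2.imwrite("pics/s11f.png",im)
E
```

```text
t 19.1 tcp [ 0.3956 -0.2631  0.2388] F [ 0.6 -0.3 -0.6]
delta cm tool: [ 3.69 -1.13  0.43]
```

View pics/t9.png

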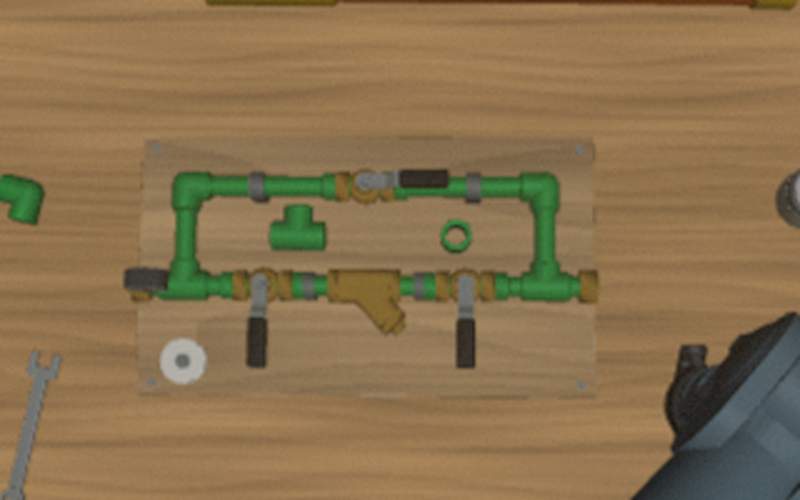

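View pics/s11f.png

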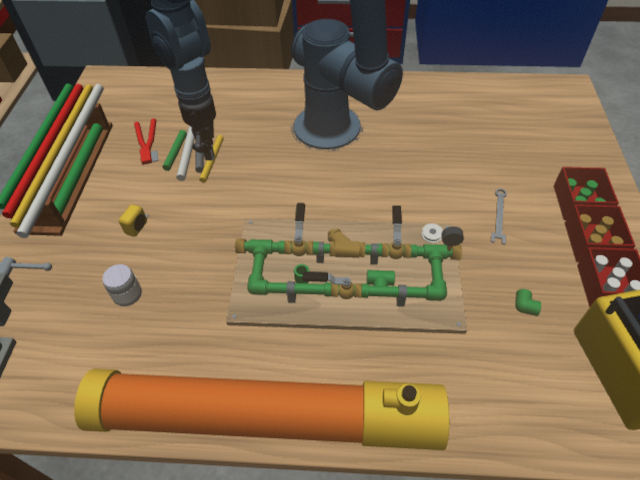

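```bash
python3 - <<'E'
from h import *
c=lambda u,v:(150+(u+.5)/2.5-.5,130+(v+.5)/2.5-.5)
for n,a,b in [("b",(400,179),(447,177)),("i",(258,319),(257,366)),("o",(465,319),(466,366))]:
    A=px2w("top",c(*a),.1215);B=px2w("top",c(*b),.1215);d=B-A;s=np.array(S[n]);e=(A+B)[:2]/2-s
    print(n,[np.degrees(np.arctan2(-q[0],-q[1])+.0106).round(1) for q in (d,e)])
E
```

```text
b [np.float64(-2.6), np.float64(-0.8)]
i [np.float64(90.2), np.float64(89.2)]
o [np.float64(88.8), np.float64(90.4)]
```

All three levers are where they should be, and the rig and the loose things show no movement.

```bash
python3 -c "
from rig import workorder
print(workorder.job_done())"
```

```text
the job is handed in; nothing more can be done
None
```

The job is handed in at about 19 s of the 54 s allowed. With the closed fingertips I pushed the bypass lever fully open first, then the inlet lever closed, then the outlet lever closed, and drew the arm clear of everything.

- **Lever angles:** the last top view puts the bypass at about -1°, the inlet at about 89–90° and the outlet at about 89–90° (0° is fully open, 90° fully closed). A second reading along the bypass grip gave -2.6°. All of these are within the 8.6° allowed.
- **Forces:** the readings taken during the pushes were about 5–7 N, rising to about 13 N at the outlet's stop. The bypass push ended without a clear rise in force at its stop, so its open position rests on the pictures.
- **Rig and loose things:** the rig and the loose things show no shift I could see in the before and after pictures. I compared these by eye and did not measure them.

No check failed or seriously disagreed. Handing in gives no verdict, so I have no confirmation beyond these checks.

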